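# Seat the taper cones in the gauge block and rock them free

### The job

Draw the orange-looped spring clip sideways out of the cross-drilled stud on the taper gauge block, put it in the steel tray, and swing the blue cover right over towards you until it lies open. Set every cone that is on the bench upright and fully home in the cup of its own size (knob and cup band have the same colour). When they all sit home, rock them one after another, from the largest to the smallest: tilt each about six degrees in its cup, without taking it out, to see that it comes free, and leave each one fully home and let go; do not shove the cartons or the tape roll about.

Things in the scene. Friction and masses are not known exactly. Their poses are not given: they have to be found in the camera images.
- cone_large_center (a point): The large steel cone with a round red knob; may be absent. Stands on its flat 26 mm tip and widens upwards (30 degrees each side) to a 59 mm flange. Overall height 61.6 mm; this point is half-way up its axis; z is the axis, towards the knob. The knob is 26 mm across, 24 mm of it straight; the middle of its grip is 17.8 mm above this point. 0.13 to 0.37 kg, weighted low.
- cone_medium_center (a point): The medium steel cone with a round yellow knob; may be absent. Stands on its flat 26 mm tip and widens upwards (30 degrees each side) to a 51 mm flange. Overall height 54.7 mm; this point is half-way up its axis; z is the axis, towards the knob. The knob is 26 mm across, 24 mm of it straight; the middle of its grip is 14.3 mm above this point. 0.13 to 0.37 kg, weighted low.
- cone_small_center (a point): The small steel cone with a round blue knob; may be absent. Stands on its flat 26 mm tip and widens upwards (30 degrees each side) to a 43 mm flange. Overall height 47.7 mm; this point is half-way up its axis; z is the axis, towards the knob. The knob is 26 mm across, 24 mm of it straight; the middle of its grip is 10.9 mm above this point. 0.13 to 0.37 kg, weighted low.
- home_large (a point): Where the large cone's centre point lies when it is fully home in its own cup: a steel cup with a red band outside, mouth 56 mm wide and 36 mm above the bench, taper 26 mm deep. The taper is smooth and oiled. Home, the cone's flange starts 2.6 mm above the mouth. Axes as the gauge block's: x away from the robot, y along the row of cups, z up.
- home_medium (a point): Where the medium cone's centre point lies when it is fully home in its own cup: a steel cup with a yellow band outside, mouth 48 mm wide and 36 mm above the bench, taper 19 mm deep. The taper is smooth and oiled. Home, the cone's flange starts 2.6 mm above the mouth. Axes as the gauge block's: x away from the robot, y along the row of cups, z up.
- home_small (a point): Where the small cone's centre point lies when it is fully home in its own cup: a steel cup with a blue band outside, mouth 40 mm wide and 36 mm above the bench, taper 12 mm deep. The taper is smooth and oiled. Home, the cone's flange starts 2.6 mm above the mouth. Axes as the gauge block's: x away from the robot, y along the row of cups, z up.
- stud_hole (a point): Middle of the cross hole in the upright 12 mm steel stud at the left (+y) end of the gauge block (aluminium base 100 x 275 mm, fixed to the bench); 63.5 mm above the bench, the stud's top 9 mm higher. The hole runs along y, the length of the block; x points away from the robot; z up.
- clip_loop (a point): Centre of the clip's orange loop: 30 mm high (z), 26 mm long (y), 8 mm thick (x: grip it across this). In place it stands upright on the shut cover, 36 mm to the +y side of the stud; the 4.4 mm wire leg runs from it along -y through the hole and ends 58 mm from this point, a thinner leg over the stud. Draw it along +y by 35 mm or more and it is out. 40 g.
- cover (a joint): Opening angle of the blue cover over the cups (rad): 0 shut, 3.0 fully open. Hinged along the near long side of the block, it swings up and over towards the robot; well past upright (over 1.7) it falls open by itself to its stop. The clip must be out first.
- cover_tab (a point): Middle of the grip of the black tab that stands 31 mm up from the cover's top: 18 mm wide (y), 16 mm thick (x); this point is 21 mm above the cover's top, 69 mm above the bench when shut. Grip it across its width, along y, and it can turn between the fingers. The hinge line, parallel to y, is 78 mm towards the robot and 27 mm below this point when shut.
- tray_floor (a point): Centre of the inner floor of the open steel clip tray: outside 125 mm (x) by 85 mm (y), walls 3 mm thick and 20 mm high, floor 3 mm thick; fixed to the bench left of the block.
- nail_box: Bystander: orange and white carton, 66 x 151 x 51 mm, origin at the centre of its underside; leave alone.
- purple_carton: Bystander: purple carton, 61 x 101 x 69 mm, origin at the centre of its underside; leave alone.
- black_tape_roll: Bystander: roll of black tape, 62 mm across, 19 mm high, origin at the centre of its underside; leave alone.

How it is judged:
By the outcome, as a careful person would: the job done as asked, in the order asked, and still so for the second after the job is handed in, with the robot touching nothing.
Of cone_large, cone_medium, cone_small only 2 to 3 are there at a start; the rules pass over those that are not, and their reading is None.
At some moment in a run one of cone_large, cone_medium, cone_small may be knocked a few centimetres aside while the robot is not near it.
It also fails if it takes over 210 s, if anything falls off the work surface, if the arm or the gripper's body presses on something with over 40 N, if the wrist force passes 120 N, or if a joint passes its speed limit or range.

### The arm

A 7-joint arm with a two-finger parallel gripper is mounted at the origin on a cart in front of the work surface, level with it; the furniture and walls round the work are solid. World frame = base frame: x ahead of the robot, y to its left, z up, the work surface at z = 0. Lengths are in m, angles in rad, forces in N, time in s.
With the tool pointing down it reaches from about 0.4 to 0.85 m from the base axis. Payload 10.4 kg.
Tool frame: the origin (TCP) lies at the very end of the fingers, on their centre line; the grasp point (between the pads) lies 19 mm behind it; z points along the fingers, y is the line along which they close (so a half turn about z gives the same grasp; the last joint's range is limited). The gripper opens to 87 mm and grips with 3 to 60 N. Pads are 19 mm wide; open, the fingers measure 117 mm over their backs; the gripper's body (75 mm by 190 mm) begins 51 mm behind the grasp point.
Start: joints at [-1.323, 0.332, -0.065, 1.46, 0.022, 1.35, -0.088], TCP at [0.167, 0.602, 0.223] pointing down, gripper open.
Joint ranges: [-2.6, 2.6], [-0.5, 2.12], [-1.47, 1.34], [0.16, 2.42], [-1.27, 4.41], [0.06, 2.06], [-2.6, 2.6]. Speed limits (rad/s): [2.22, 2.22, 2.79, 2.79, 3.14, 3.14, 3.14].

### API

Orientations are given as a unit quaternion [x, y, z, w].
In Python, from bench import * gives the robot as it stands.
- The arm moves only by the tool step_arm, never from a script. Its arguments are lists of equal length, an entry for each row: "delta_pos": the shift along the world's x, y, z in units of 25 mm (1.0 is 25 mm), a list of three; "turn": the turn about the world's z in units of 0.12 rad (1.0 is 0.12 rad). In form: {"delta_pos": [[tx, ty, tz], ...], "turn": [turn, ...]}. A call has 1 to 12 rows; each row shifts and turns the commanded pose from where the row before left it; what a row does not reach is not made up. A row lasts 1/10 s, in which the tool goes at most 50 mm and 8.59 degrees, less where a joint would pass 70% of its speed; a pose out of reach is approached as far as the arm can. A call with a number of a shift or a turn outside -1 to 1 is refused whole. A call with a gripper value outside its range is refused whole. "grip" is the closure, from 0 (fully open) to 1 (shut), set as the call begins (left out, the last holds). The fingers move at their own pace and stop on an object; "newtons" is the grip in N (left out, the last holds). Time passes only in rows, so rows that do not move let the fingers close. It gives the time, the measured TCP pose, the force, the opening and the grip force at its end, in the units of the state.
- read_state(): the state, without advancing time (a new reading comes with each control period).
- camera(name): name is "scene" or "top" or "wrist"; returns a dict with "image" (400x640x3 uint8, red, green, blue), "z_map" (400x640 float32, m along the optical axis (not along the pixel's ray), 0 where there is no reading), "mtx" (3x3 intrinsics, pixels), "dist" ([k1, k2, p1, p2, k3] as OpenCV has them; the pictures are not rectified), "view" (4x4, takes a point from world to camera coordinates). Camera axes: x right, y up, looking along -z (the intrinsics and any distortion apply to the point x, -y, -z); pixel columns grow to the right and rows downward; lengths in m; the calibration is good to about 2 mm. A picture is of the moment at which its call begins.
- close_job(): hands the job in; it is judged then, once.
The state is a dict: "time": time; "joint_positions": joint angles; "joint_vel": joint speeds; "joint_torque": joint torques, N m; "ee_pos": TCP position; "eef_rot": TCP orientation; "ft_force": force on the tool from outside, world axes, zero at the start; "torque": the same for the moment, N m; "width": finger opening in m; "grip_force": force on a finger pad.
Only numpy, scipy, OpenCV 4.12 (cv2) and the standard library are available. Lean on these libraries where they do the work, as an engineer would, in place of code of your own. Each camera call takes 0.05 s, during which the arm holds its last target. There are 200 camera calls.

## Working session

There is one attempt and no reset: what is moved stays moved. The work goes in short steps, Python scripts to look and compute and a tool call to move; the robot and the scene stay as the last step left them, time stands still between calls to the robot, and variables do not carry over. Pictures are saved under pics/ and viewed, at most 14 in all, crops included, and the job is handed in when it is done.

Besides the shell and the picture viewer there is one more tool, called after "Request:" as name([rows], argument=value, ...), one row to a line, values as JSON. step_arm: Moves the arm, as the interface text tells. Shifts and turns lie within -1 to 1; 1 stands for 25 mm of shift or 0.12 rad of turn. Its arguments: {"type":"object","properties":{"delta_pos":{"type":"array"},"turn":{"type":"array"},"grip":{"type":"number"},"newtons":{"type":"number"}},"required":["delta_pos","turn"]}

```bash
mkdir -p pics; ls; cat > h.py <<'E'
from bench import *
import numpy as np, cv2
def shot(n,fn=None):
    c=camera(n)
    if fn: cv2.imwrite('pics/'+fn,c['image'][:,:,::-1])
    return c
def world(c):
    """HxWx3 world points"""
    z=np.asarray(c['z_map'],float);h,w=z.shape
    uv=np.stack(np.meshgrid(np.arange(w),np.arange(h)),-1).reshape(-1,1,2).astype(float)
    n=cv2.undistortPoints(uv,np.array(c['mtx']),np.array(c['dist'])).reshape(h,w,2)
    p=np.stack([n[...,0]*z,-n[...,1]*z,-z,np.ones_like(z)],-1)
    P=p@np.linalg.inv(np.array(c['view'])).T
    P[z==0]=np.nan
    return P[...,:3]
E
python3 - <<'E'
from h import *
s=read_state();print({k:np.round(v,3) for k,v in s.items()})
a=shot('top','t0.png');b=shot('scene','s0.png')
for n,c in(('t',a),('s',b)):
    np.savez(n+'0.npz',P=world(c),I=c['image']);print(np.round(c['view'],2))
E
```

```text
pics
{'time': np.float64(0.0), 'joint_positions': array([-1.323,  0.333, -0.065,  1.461,  0.022,  1.35 , -0.089]), 'joint_vel': array([ 0.   ,  0.001,  0.001, -0.001, -0.   , -0.001,  0.   ]), 'joint_torque': array([ 0.0000e+00, -6.2325e+01,  2.5000e-02, -3.8990e+01, -6.1000e-02,
        4.0000e-02,  0.0000e+00]), 'ee_pos': array([0.167, 0.602, 0.222]), 'eef_rot': array([ 0.135,  0.991, -0.001, -0.   ]), 'ft_force': array([ 0.795, -0.067, -0.516]), 'torque': array([-0.028,  0.005, -0.004]), 'grip_force': np.float64(0.0), 'width': np.float64(0.087)}
[[-0.03 -1.   -0.06  0.03]
 [ 0.99 -0.04  0.15 -0.54]
 [-0.15 -0.05  0.99 -1.19]
 [ 0.    0.    0.    1.  ]]
[[ 0.53 -0.85 -0.02 -0.26]
 [ 0.63  0.37  0.68 -0.41]
 [-0.57 -0.37  0.73 -0.97]
 [ 0.    0.    0.    1.  ]]
```

View pics/t0.png

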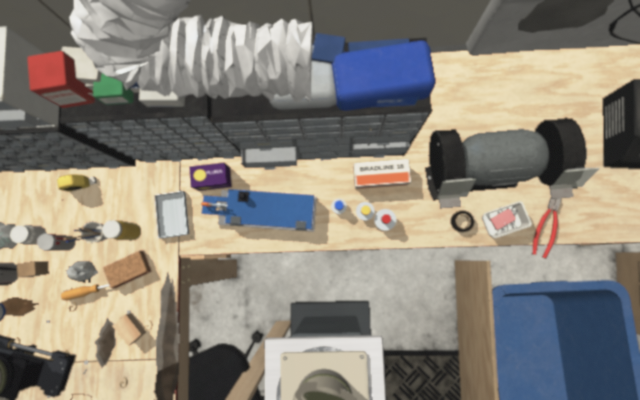

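View pics/s0.png

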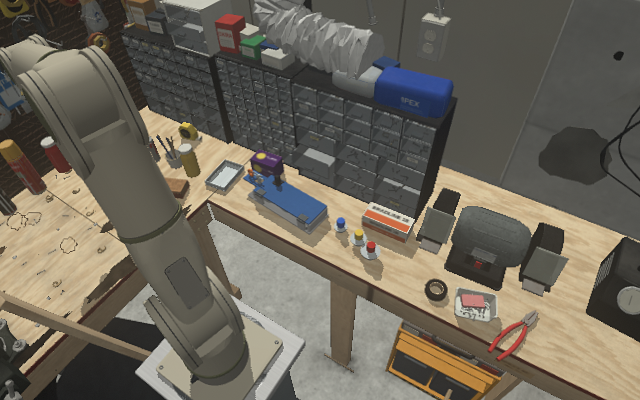

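The top view shows all three cones: blue (339,205), yellow (366,211) and red (386,219). The block is at (265,208), the clip at (210,207), the tab at (243,197) and the tray at (172,215). The cartons are at (210,175) and (382,173), and the tape is at (462,221).

```bash
python3 - <<'E'
from h import *
d=np.load('t0.npz');P=d['P'];I=d['I'];H=cv2.cvtColor(I,cv2.COLOR_RGB2HSV)
def blob(nm,box,lo,hi):
    u0,u1,v0,v1=box;m=np.zeros(P.shape[:2],bool);m[v0:v1,u0:u1]=1
    m&=cv2.inRange(H,np.array(lo),np.array(hi))>0
    q=P[m];q=q[~np.isnan(q[:,0])]
    vv,uu=np.nonzero(m)
    print(nm,len(q),'px',uu.mean().round(1),vv.mean().round(1),'med',np.median(q,0).round(4),'min',np.percentile(q,3,0).round(3),'max',np.percentile(q,97,0).round(3))
    return m
blob('blue',(328,350,195,216),(100,120,60),(125,255,255))
blob('yel',(355,378,200,222),(20,110,80),(35,255,255))
blob('red',(376,398,208,230),(0,150,80),(8,255,255));
m=blob('cover',(195,325,180,235),(98,120,60),(125,255,255))
q=P[m][:,:2].astype(np.float32);q=q[~np.isnan(q[:,0])];print(cv2.minAreaRect(q))
blob('clip',(195,240,195,220),(3,130,80),(18,255,255))
blob('tab',(232,254,185,206),(0,0,0),(180,255,60))
for n,b in dict(tray=(150,192,185,245),purple=(185,235,155,192),nail=(350,415,155,190),tape=(445,480,205,237)).items():
    q=P[b[2]:b[3],b[0]:b[1]].reshape(-1,3);q=q[(q[:,2]>.008)]
    print(n,np.nanpercentile(q,[2,50,98],axis=0).round(3).tolist())
for v in (207,):
    print(P[v,192:330:6].round(3))
print(P[195:245:8,172].round(3))
E
```

```text
blue 46 px 338.8 205.1 med [ 0.5041 -0.0575  0.0485] min [ 0.496 -0.066  0.045] max [ 0.513 -0.049  0.053]
yel 54 px 365.4 210.0 med [ 0.4871 -0.1273  0.0555] min [ 0.478 -0.138  0.052] max [ 0.496 -0.119  0.059]
red 40 px 385.9 218.8 med [ 0.4606 -0.1809  0.0621] min [ 0.452 -0.189  0.059] max [ 0.469 -0.173  0.065]
cover 2572 px 266.6 208.4 med [0.5024 0.1373 0.049 ] min [0.459 0.025 0.045] max [0.543 0.294 0.053]
((0.5044404864311218, 0.1673242300748825), (0.30042582750320435, 0.08801374584436417), 84.33694458007812)
clip 11 px 204.3 203.5 med [0.5174 0.3059 0.0764] min [0.517 0.3   0.074] max [0.52  0.312 0.081]
tab 67 px 243.2 196.6 med [0.5344 0.2005 0.0625] min [0.527 0.194 0.048] max [0.546 0.216 0.081]
tray [[0.436, 0.372, 0.008], [0.499, 0.423, 0.017], [0.565, 0.465, 0.025]]
purple [[0.561, 0.244, 0.01], [0.6, 0.296, 0.068], [0.663, 0.359, 0.075]]
nail [[0.556, -0.25, 0.012], [0.588, -0.174, 0.051], [0.646, -0.102, 0.056]]
tape [[0.425, -0.418, 0.011], [0.457, -0.386, 0.019], [0.485, -0.328, 0.128]]
[[ 0.52   0.365 -0.   ]
 [ 0.519  0.348 -0.   ]
 [ 0.512  0.315  0.05 ]
 [ 0.512  0.299  0.048]
 [ 0.517  0.295  0.003]
 [ 0.511  0.266  0.046]
 [ 0.51   0.248  0.051]
 [ 0.509  0.231  0.053]
 [ 0.508  0.214  0.053]
 [ 0.508  0.198  0.05 ]
 [ 0.507  0.181  0.051]
 [ 0.507  0.165  0.049]
 [ 0.506  0.148  0.049]
 [ 0.505  0.131  0.05 ]
 [ 0.505  0.115  0.046]
 [ 0.504  0.099  0.048]
 [ 0.504  0.082  0.049]
 [ 0.503  0.066  0.049]
 [ 0.502  0.049  0.052]
 [ 0.502  0.033  0.048]
 [ 0.501  0.016  0.05 ]
 [ 0.506  0.002  0.006]
 [ 0.506 -0.015  0.001]]
[[ 0.556  0.422  0.005]
 [ 0.534  0.424  0.   ]
 [ 0.51   0.423  0.001]
 [ 0.487  0.422  0.003]
 [ 0.464  0.42   0.006]
 [ 0.44   0.413  0.025]
 [ 0.419  0.422 -0.002]]
```

Request:
step_arm([
  [1,-0.8,0],
  [1,-0.8,0],
  [1,-0.8,0],
  [1,-0.8,0],
  [1,-0.8,0],
  [1,-0.8,0],
  [1,-0.8,0],
  [1,-0.8,0],
  [1,-0.8,0],
  [1,-0.8,0],
  [1,-0.8,0],
  [1,-0.8,0],
], turn=[-0.95,-0.95,-0.95,-0.95,-0.95,-0.95,-0.95,-0.95,-0.95,-0.95,-0.95,-0.95], grip=0.5)

```text
time: 1.3
ee_pos: [0.4679, 0.3612, 0.2223]
eef_rot: [0.732, 0.681, -0.0, 0.0]
ft_force: [0.5, 0.1, 0.6]
width: 0.0432
grip_force: 0.0
```

Request:
step_arm([
  [0.8,-1,0],
  [0.8,-1,0],
  [0,0,0],
], turn=[0,0,0])

```text
time: 1.6
ee_pos: [0.5102, 0.3072, 0.2224]
eef_rot: [0.733, 0.68, -0.0, 0.001]
ft_force: [0.1, 0.1, 0.2]
width: 0.0437
grip_force: 0.0
```

```bash
python3 - <<'E'
from h import *
c=shot('wrist','w1.png');np.savez('w1.npz',P=world(c),I=c['image'])
print(np.round(c['view'],3),read_state()['ee_pos'])
E
```

```text
[[ 0.997 -0.076  0.002 -0.486]
 [ 0.074  0.962 -0.263 -0.301]
 [ 0.018  0.263  0.965 -0.478]
 [ 0.     0.     0.     1.   ]] [0.50849299 0.30980222 0.22229235]
```

View pics/w1.png

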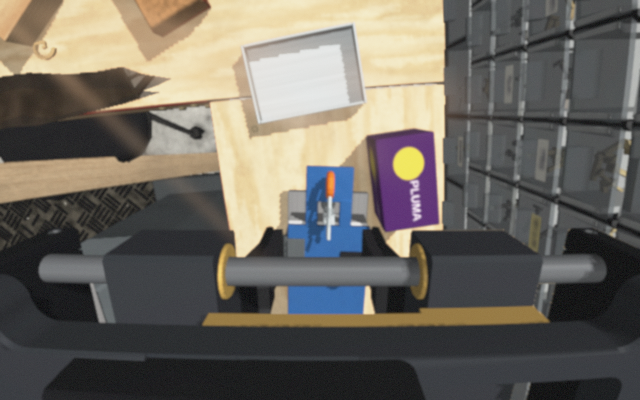

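The wrist view shows the clip loop at (330,183), its leg running down to the stud at (327,212), the purple carton at (403,180) and the tray at (305,72).

```bash
python3 - <<'E'
from h import *
d=np.load('w1.npz');P=d['P'];I=d['I'];H=cv2.cvtColor(I,cv2.COLOR_RGB2HSV)
m=(cv2.inRange(H,np.array((5,150,100)),np.array((16,255,255)))>0);m[:,:315]=0;m[:,345:]=0;m[:160]=0;m[215:]=0
q=P[m];print(len(q),np.nanpercentile(q,[3,50,97],axis=0).round(4))
b=(cv2.inRange(H,np.array((100,130,60)),np.array((118,255,255)))>0)&(P[...,2]>.035)&(P[...,2]<.06)
L=[];R=[]
for v in range(168,228,4):
    u=np.nonzero(b[v,295:370])[0]+295
    if len(u)>10:L.append(P[v,u[1]]);R.append(P[v,u[-2]])
for e in(L,R):
    e=np.array(e);f=np.polyfit(e[:,1],e[:,0],1);print('edge x at y=.3',np.polyval(f,.3).round(4),'slope',f[0].round(4))
print('leg row195',P[193:206:3,326:335:2].round(3).tolist())
q=P[120:235,360:445].reshape(-1,3);q=q[q[:,2]>.06];print('purple',np.nanpercentile(q,[2,98],axis=0).round(3))
# tray rim
q=P[20:130,235:372].reshape(-1,3);q=q[(q[:,2]>.012)&(q[:,2]<.03)];print(cv2.minAreaRect(q[:,:2].astype(np.float32)))
E
```

```text
145 [[0.5156 0.2974 0.0664]
 [0.5191 0.3084 0.0742]
 [0.5225 0.3177 0.077 ]]
edge x at y=.3 0.4956 slope 0.1293
edge x at y=.3 0.5414 slope 0.1042
leg row195 [[[0.514, 0.292, 0.047], [0.516, 0.299, 0.075], [0.518, 0.299, 0.077], [0.52, 0.299, 0.076], [0.523, 0.298, 0.073]], [[0.514, 0.289, 0.048], [0.516, 0.295, 0.073], [0.518, 0.296, 0.074], [0.52, 0.295, 0.073], [0.523, 0.288, 0.047]], [[0.514, 0.285, 0.046], [0.516, 0.289, 0.062], [0.518, 0.292, 0.073], [0.52, 0.285, 0.047], [0.523, 0.284, 0.046]], [[0.513, 0.273, 0.019], [0.516, 0.286, 0.063], [0.518, 0.29, 0.075], [0.52, 0.281, 0.046], [0.522, 0.281, 0.048]], [[0.513, 0.274, 0.031], [0.516, 0.283, 0.062], [0.518, 0.287, 0.076], [0.52, 0.272, 0.027], [0.523, 0.267, 0.012]]]
purple [[0.541 0.253 0.064]
 [0.629 0.349 0.297]]
((0.5005822777748108, 0.4199291467666626), (0.12503783404827118, 0.0859481543302536), 6.0329155921936035)
```

Request:
step_arm([
  [0.42,-0.05,-0.4],
  [0,0,-0.8],
  [0,0,-0.8],
  [0,0,-0.8],
  [0,0,-0.8],
  [0,0,-0.8],
  [0,0,-0.8],
  [0,0,-0.8],
  [0,0,-0.6],
  [0,0,0],
  [0,0,0],
], turn=[-0.2,0,0,0,0,0,0,0,0,0,0], grip=0.7)

```text
time: 2.75
ee_pos: [0.5176, 0.3113, 0.0576]
eef_rot: [0.739, 0.674, -0.0, 0.0]
ft_force: [0.1, -0.1, 0.6]
width: 0.026
grip_force: 0.0
```

Request:
step_arm([
  [0,0,0],
  [0,0,0],
  [0,0,0],
  [0,0,0],
  [0,0,0],
  [0,0,0],
], turn=[0,0,0,0,0,0], grip=1, newtons=20)

```text
time: 3.35
ee_pos: [0.518, 0.3112, 0.0581]
eef_rot: [0.739, 0.674, 0.001, 0.0]
ft_force: [-0.6, 0.0, 4.8]
width: 0.0081
grip_force: 20.0
```

Request:
step_arm([
  [0.03,0.3,0],
  [0.04,0.4,0],
  [0.04,0.4,0],
  [0.04,0.4,0],
  [0.04,0.4,0],
  [0.04,0.4,0],
  [0.04,0.4,0],
  [0,0.2,0],
  [0,0,0.6],
  [0,0,0.8],
  [0,0,0.4],
  [0,0,0],
], turn=[0,0,0,0,0,0,0,0,0,0,0,0])

```text
time: 4.55
ee_pos: [0.5256, 0.3838, 0.105]
eef_rot: [0.739, 0.674, 0.002, 0.0]
ft_force: [-1.3, -0.0, -0.2]
width: 0.008
grip_force: 20.0
```

Request:
step_arm([
  [-0.17,0.11,0],
  [-0.17,0.11,0],
  [-0.17,0.11,0],
  [-0.17,0.11,0],
  [-0.17,0.11,0],
  [-0.17,0.11,0],
  [-0.17,0.11,0],
  [-0.17,0.11,0],
  [-0.17,0.11,0],
  [-0.17,0.11,0],
  [-0.17,0.11,0],
  [-0.17,0.11,0],
], turn=[1,1,1,1,1,1,1,1,1,1,1,1])

```text
time: 5.75
ee_pos: [0.473, 0.4161, 0.1019]
eef_rot: [0.109, 0.994, -0.0, -0.0]
ft_force: [-0.1, -0.1, -0.9]
width: 0.008
grip_force: 20.0
```

Request:
step_arm([
  [0,0,-0.2],
  [0,0,-0.5],
  [0,0,-0.6],
  [0,0,-0.6],
  [0,0,-0.6],
  [0,0,-0.6],
  [0,0,-0.2],
  [0,0,-0.1],
  [0,0,0],
  [0,0,0],
], turn=[1,1,0.8,0,0,0,0,0,0,0])

```text
time: 6.75
ee_pos: [0.4738, 0.4163, 0.018]
eef_rot: [-0.056, 0.998, 0.0, 0.0]
ft_force: [0.7, -1.9, -0.5]
width: 0.0079
grip_force: 20.0
```

Request:
step_arm([
  [0,0,-0.15],
  [0,0,0],
  [0,0,0],
], turn=[0,0,0])

```text
time: 7.05
ee_pos: [0.4737, 0.4163, 0.0138]
eef_rot: [-0.056, 0.998, -0.0, 0.0]
ft_force: [0.6, -3.0, -0.8]
width: 0.0076
grip_force: 20.0
```

Request:
step_arm([
  [0,0,0],
  [0,0,0],
  [0,0,0],
  [0,0,0.4],
  [0,0,1],
  [0,0,1],
  [0,0,1],
  [0,0,1],
  [0,0,1],
  [0,0,1],
], turn=[0,0,0,0,0,0,0,0,0,0], grip=0.65)

```text
time: 8.05
ee_pos: [0.4728, 0.4175, 0.1761]
eef_rot: [-0.057, 0.998, 0.001, 0.0]
ft_force: [0.5, 0.0, 0.3]
width: 0.0307
grip_force: 0.0
```

Request:
step_arm([
  [0.28,-0.95,0.1],
  [0.28,-0.95,0.1],
  [0.28,-0.95,0.1],
  [0.28,-0.95,0.1],
  [0.28,-0.95,0.1],
  [0.28,-0.95,0.1],
  [0.28,-0.95,0.1],
  [0.28,-0.95,0.1],
  [0.28,-0.95,0.1],
  [0,0,0],
  [0,0,0],
], turn=[-0.2,-0.2,-0.2,-0.2,-0.2,-0.2,-0.2,-0.2,-0.2,0,0], grip=0.5)

```text
time: 9.15
ee_pos: [0.5368, 0.2019, 0.1964]
eef_rot: [0.052, 0.999, 0.0, 0.0]
ft_force: [-0.3, -0.2, -0.7]
width: 0.0437
grip_force: 0.0
```

```bash
python3 - <<'E'
from h import *
c=shot('wrist','w2.png');P=world(c);np.savez('w2.npz',P=P,I=c['image']);s=read_state();print(s['ee_pos'],s['eef_rot'])
t=shot('top');T=world(t);I=t['image'];H=cv2.cvtColor(I,cv2.COLOR_RGB2HSV)
m=np.zeros(H.shape[:2],bool);m[185:245,150:192]=1;m&=cv2.inRange(H,np.array((3,130,90)),np.array((16,255,255)))>0
print('clip in tray',T[m].round(3)[:12])
m=(abs(P[...,0]-.535)<.03)&(abs(P[...,1]-.203)<.035)&(P[...,2]>.068)&(P[...,2]<.09)
v,u=np.nonzero(m);print('tab',len(u),u.mean(),v.mean(),np.percentile(P[m],[3,50,97],axis=0).round(4))
E
```

```text
[0.53636848 0.20296766 0.19629219] [ 5.12799493e-02  9.98684276e-01  2.52630150e-04 -1.41776205e-04]
clip in tray []
tab 321 326.0373831775701 192.20560747663552 [[0.5308 0.1974 0.0714]
 [0.5375 0.2054 0.0769]
 [0.5463 0.2134 0.0786]]
```

View pics/w2.png

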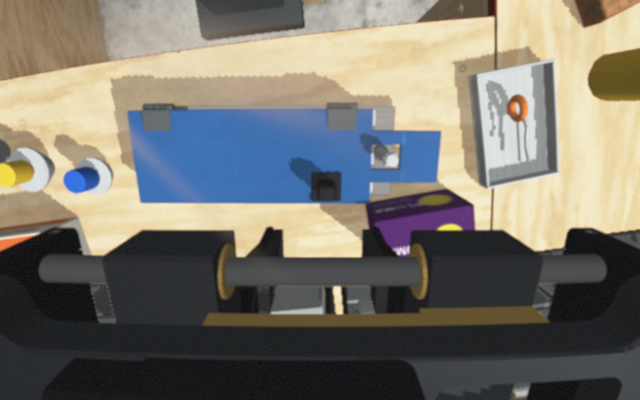

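The clip lies in the tray at (517,108), the tab is at (326,186), and the purple carton's corner is at (368,205). I'll use a narrow opening on the tab.

Request:
step_arm([
  [0.08,0.1,-0.5],
  [0,0,-0.8],
  [0,0,-0.8],
  [0,0,-0.8],
  [0,0,-0.8],
  [0,0,-0.8],
  [0,0,-0.7],
  [0,0,-0.5],
  [0,0,0],
  [0,0,0],
], turn=[0,0,0,0,0,0,0,0,0,0], grip=0.68)

```text
time: 10.25
ee_pos: [0.5384, 0.2056, 0.0539]
eef_rot: [0.051, 0.999, 0.0, -0.0]
ft_force: [-0.3, 0.7, 0.8]
width: 0.028
grip_force: 0.0
```

Request:
step_arm([
  [0,0,0],
  [0,0,0],
  [0,0,0],
  [0,0,0],
  [0,0,0],
], turn=[0,0,0,0,0], grip=1, newtons=12)

```text
time: 10.75
ee_pos: [0.5389, 0.2051, 0.0546]
eef_rot: [0.052, 0.999, 0.0, 0.0]
ft_force: [-1.9, -1.3, 6.7]
width: 0.0178
grip_force: 12.0
```

Request:
step_arm([
  [-0.12,0.01,0.27],
  [-0.13,0.01,0.25],
  [-0.16,0.02,0.24],
  [-0.18,0.02,0.23],
  [-0.2,0.02,0.21],
  [-0.22,0.02,0.2],
  [-0.23,0.02,0.17],
  [-0.25,0.03,0.15],
  [0,0,0],
], turn=[0,0,0,0,0,0,0,0,0])

```text
time: 11.65
ee_pos: [0.501, 0.2091, 0.0979]
eef_rot: [0.051, 0.999, 0.0, 0.001]
ft_force: [3.0, -1.8, 5.3]
width: 0.0176
grip_force: 12.0
```

Request:
step_arm([
  [-0.26,0.03,0.13],
  [-0.27,0.03,0.11],
  [-0.28,0.03,0.08],
  [-0.28,0.03,0.06],
  [-0.29,0.03,0.03],
  [-0.29,0.03,0.01],
  [-0.29,0.03,-0.02],
  [-0.29,0.03,-0.04],
  [-0.28,0.03,-0.06],
  [-0.28,0.03,-0.09],
  [0,0,0],
], turn=[0,0,0,0,0,0,0,0,0,0,0])

```text
time: 12.75
ee_pos: [0.4292, 0.2168, 0.1016]
eef_rot: [0.051, 0.999, -0.0, -0.001]
ft_force: [-2.2, 0.4, 4.6]
width: 0.0178
grip_force: 12.0
```

Request:
step_arm([
  [-0.17,0.02,-0.07],
  [0,0,0],
], turn=[0,0])

```text
time: 12.95
ee_pos: [0.4259, 0.2172, 0.1001]
eef_rot: [0.051, 0.999, -0.0, -0.001]
ft_force: [-3.1, 0.0, 5.4]
width: 0.0177
grip_force: 12.0
```

Request:
step_arm([
  [0,0,0],
  [0,0,0],
  [-0.3,0,0.7],
  [-0.3,0,1],
  [0,0,1],
  [0,0,1],
  [0,0,0],
], turn=[0,0,0,0,0,0,0], grip=0.55)

```text
time: 13.65
ee_pos: [0.413, 0.2177, 0.1957]
eef_rot: [0.051, 0.999, 0.001, 0.002]
ft_force: [0.4, 0.3, 0.5]
width: 0.0388
grip_force: 0.0
```

```bash
python3 - <<'E'
from h import *
c=shot('scene');b=c['image'][130:280,180:430];b=cv2.resize(b,None,fx=3,fy=3);cv2.imwrite('pics/s3.png',b[:,:,::-1])
E
```

```text
(no output)
```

View pics/s3.png

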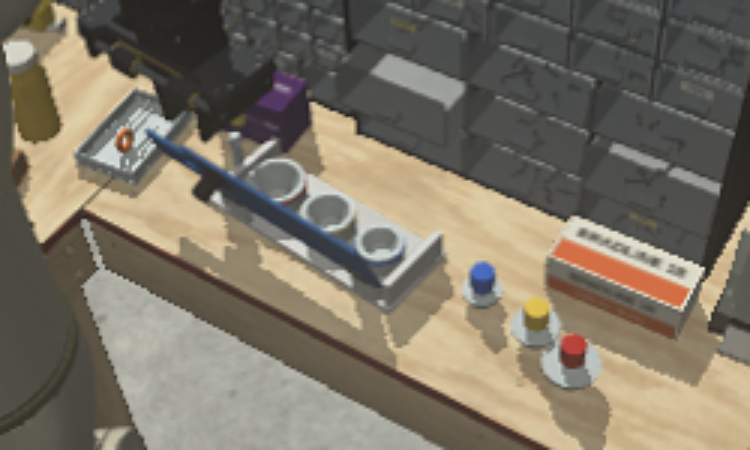

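The cover stands just past upright and stays there. The clip is in the tray, and the cups run red, yellow, blue from the stud. I'll push the cover over from behind.

Request:
step_arm([
  [0.9,-0.5,0],
  [0.9,-0.5,0],
  [0.9,-0.5,0],
  [0.9,-0.5,0],
  [0.2,0,-0.5],
  [0,0,-1],
  [0,0,-1],
  [0,0,-1],
  [0,0,-0.2],
  [0,0,0],
], turn=[0,0,0,0,0,0,0,0,0,0], grip=1)

```text
time: 14.7
ee_pos: [0.5055, 0.1669, 0.0991]
eef_rot: [0.051, 0.999, -0.001, -0.001]
ft_force: [0.4, 0.1, 0.6]
width: 0.0004
grip_force: 0.0
```

Request:
step_arm([
  [-0.6,0,0],
  [-0.6,0,0],
  [-0.5,0,0],
  [-0.4,0,0],
  [-0.4,0,0],
  [-0.4,0,0],
  [-0.4,0,0],
  [-0.3,0,0],
  [0,0,0],
  [0,0,0],
  [0,0,0],
  [0,0,0],
], turn=[0,0,0,0,0,0,0,0,0,0,0,0])

```text
time: 15.9
ee_pos: [0.417, 0.167, 0.1003]
eef_rot: [0.052, 0.999, -0.0, 0.0]
ft_force: [-0.1, -0.4, 0.4]
width: 0.0002
grip_force: 0.0
```

Request:
step_arm([
  [0,0,1],
  [0,0,1],
  [0,0,1],
  [0,-0.4,1],
  [0,-0.4,1],
  [0,-0.4,0],
  [0,0,0],
], turn=[0,0,0,0,0,0,0], grip=0.4)

```text
time: 16.6
ee_pos: [0.4171, 0.1359, 0.2254]
eef_rot: [0.052, 0.999, 0.0, 0.0]
ft_force: [-0.5, -0.0, -0.5]
width: 0.0475
grip_force: 0.0
```

```bash
python3 - <<'E'
from h import *
c=shot('wrist','w4.png');P=world(c);np.savez('w4.npz',P=P,I=c['image']);t=shot('top');np.savez('t4.npz',P=world(t),I=t['image'])
print(read_state()['ee_pos'])
b=np.hstack([c['image'],cv2.resize(t['image'][170:250,150:420],None,fx=2,fy=2)[:, :160]]) if 0 else c['image']
E
```

```text
[0.41634061 0.13697928 0.2244405 ]
```

View pics/w4.png

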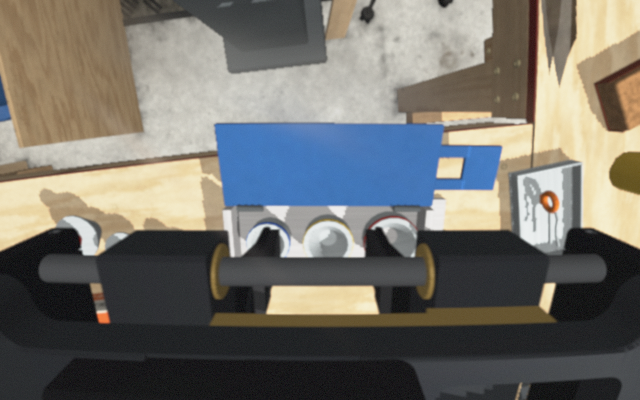

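The cover lies fully open, with the cups at (266,238), (327,238) and (392,235).

Request:
step_arm([
  [1,0,0.4],
  [1,0,0.4],
  [1,0,0.4],
  [1,0,0.4],
  [0.3,0,0],
  [0,0,0],
  [0,0,0],
], turn=[0,0,0,0,0,0,0])

```text
time: 17.4
ee_pos: [0.523, 0.1373, 0.2642]
eef_rot: [0.051, 0.999, -0.0, -0.001]
ft_force: [0.2, -0.2, 0.2]
width: 0.052
grip_force: 0.0
```

```bash
cat > cups.py <<'E'
from h import *
c=shot('wrist','w5.png');P=world(c);t=shot('top');T=world(t)
for nm,Q in(('wrist',P),('top',T)):
    m=(Q[...,2]>.029)&(Q[...,2]<.043)&(Q[...,0]>.462)&(Q[...,0]<.56)&(Q[...,1]>0)&(Q[...,1]<.25)
    n,lab,st,ce=cv2.connectedComponentsWithStats(m.astype(np.uint8))
    for i in range(1,n):
        if st[i,4]<25: continue
        q=Q[lab==i];hull=cv2.convexHull(q[:,:2].astype(np.float32))
        (x,y),r=cv2.minEnclosingCircle(hull);print(nm,st[i,4],ce[i].round(0),'c',round(x,4),round(y,4),'r',round(r,4),q[:,2].mean().round(4))
H=cv2.cvtColor(t['image'],cv2.COLOR_RGB2HSV)
for nm,lo,hi in(('blue',(100,120,60),(125,255,255)),('yel',(20,110,80),(35,255,255)),('red',(0,150,80),(8,255,255))):
    m=cv2.inRange(H,np.array(lo),np.array(hi))>0
    m&=(T[...,2]>.038)&(T[...,2]<.09)&(T[...,0]>.38)&(T[...,0]<.548)&(T[...,1]<-.01)&(T[...,1]>-.3)
    if m.sum():print(nm,m.sum(),np.median(T[m],0).round(4))
E
python3 cups.py
```

```text
wrist 1606 [388. 156.] c 0.5166 0.2244 r 0.0496 0.0345
wrist 1018 [318. 153.] c 0.5007 0.134 r 0.0309 0.0332
wrist 598 [223. 161.] c 0.4977 0.0157 r 0.0364 0.0391
wrist 876 [259. 153.] c 0.4931 0.0613 r 0.0272 0.0332
top 50 [312. 209.] c 0.4994 0.0139 r 0.0333 0.0401
top 190 [270. 211.] c 0.5005 0.1354 r 0.0305 0.0351
top 192 [296. 211.] c 0.493 0.0633 r 0.0269 0.0353
blue 46 [ 0.504  -0.0574  0.0485]
yel 54 [ 0.4872 -0.1273  0.0557]
red 39 [ 0.4605 -0.1807  0.0628]
```

View pics/w5.png

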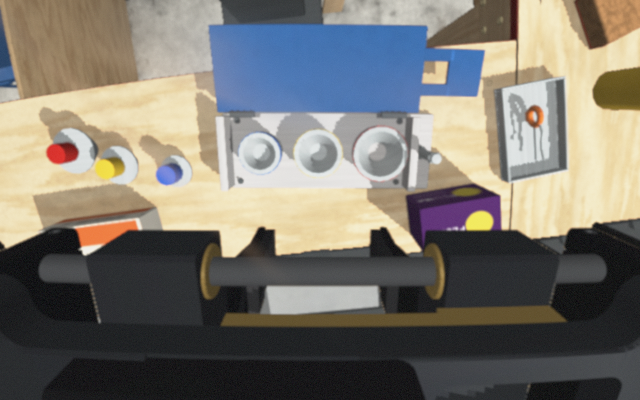

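Request:
step_arm([
  [-0.06,-0.65,0],
  [-0.06,-0.65,0],
  [-0.06,-0.65,0],
  [-0.06,-0.65,0],
  [-0.06,-0.65,0],
  [-0.06,-0.65,0],
  [-0.06,-0.65,0],
  [-0.06,-0.65,0],
  [-0.06,-0.65,0],
  [-0.06,-0.65,0],
  [-0.06,-0.65,0],
  [-0.06,-0.65,0],
], turn=[-1,-1,-1,-1,-1,-1,-1,-1,-1,-1,-1,-1], grip=0.5)

```text
time: 18.7
ee_pos: [0.5054, -0.0582, 0.2653]
eef_rot: [0.699, 0.715, 0.0, -0.0]
ft_force: [-0.4, 0.1, -0.8]
width: 0.0436
grip_force: 0.0
```

Request:
step_arm([
  [0,0,-1],
  [0,0,-1],
  [0,0,-1],
  [0,0,-0.8],
  [0,0,0],
  [0,0,0],
], turn=[-0.9,0,0,0,0,0])

```text
time: 19.3
ee_pos: [0.5059, -0.0578, 0.1709]
eef_rot: [0.735, 0.678, 0.0, -0.0]
ft_force: [0.1, -0.4, 0.2]
width: 0.0435
grip_force: 0.0
```

```bash
cat > knob.py <<'E'
from h import *
import sys
R={'blue':((100,120,50),(125,255,255)),'yel':((20,110,80),(35,255,255)),'red':((0,150,70),(8,255,255))}
def knobs(cam='wrist',names=R,zmin=.03):
    c=shot(cam);P=world(c);H=cv2.cvtColor(c['image'],cv2.COLOR_RGB2HSV)
    for n in names:
        m=(cv2.inRange(H,np.array(R[n][0]),np.array(R[n][1]))>0)&(P[...,2]>zmin)&(P[...,2]<.1)&(P[...,0]>.39)&(P[...,0]<.55)&(P[...,1]<.26)&(P[...,1]>-.35)
        if m.sum()<30: continue
        nl,lab,st,ce=cv2.connectedComponentsWithStats(m.astype(np.uint8));i=1+st[1:,4].argmax();q=P[lab==i]
        zt=np.percentile(q[:,2],90);t=q[q[:,2]>zt-.004]
        (x,y),r=cv2.minEnclosingCircle(t[:,:2].astype(np.float32))
        print(cam,n,len(t),ce[i].round(0),'top z',zt.round(4),'circ',round(x,4),round(y,4),round(r,4),'mean',t.mean(0).round(4))
if __name__=='__main__':
    s=read_state();print(s['ee_pos'].round(4),s['eef_rot'].round(3));knobs();knobs('top')
E
python3 knob.py
```

```text
[ 0.5059 -0.0578  0.1709] [ 0.735  0.678  0.    -0.   ]
wrist blue 4210 [201.  50.] top z 0.0481 circ 0.4093 0.0693 0.0501 mean [0.4061 0.073  0.0464]
wrist yel 73 [311. 252.] top z 0.0528 circ 0.4896 -0.1209 0.0099 mean [ 0.4903 -0.1182  0.0519]
wrist red 160 [291. 306.] top z 0.0605 circ 0.4639 -0.1762 0.0111 mean [ 0.4644 -0.173   0.0596]
top blue 741 [261. 239.] top z 0.0527 circ 0.4135 0.1513 0.1092 mean [0.4084 0.1671 0.0513]
top red 26 [386. 219.] top z 0.0652 circ 0.4607 -0.1808 0.0092 mean [ 0.4615 -0.1799  0.0637]
```

```bash
sed -i "s/&(P\[...,1\]>-.35)/\&(P[...,1]>-.35)\&((P[...,0]>.455)|(P[...,1]<-.02))/; s/if m.sum()<30/if m.sum()<15/" knob.py; python3 knob.py; python3 - <<'E'
from h import *
t=np.load('t4.npz');d=camera('top');Q=world(d)
for lo in(.028,):
    m=(Q[...,2]>lo)&(Q[...,2]<.043)&(np.hypot(Q[...,0]-.508,Q[...,1]-.209)<.038)
    q=Q[m][:,:2];print(q.min(0),q.max(0),len(q))
    from scipy.optimize import least_squares
    m=(Q[...,2]<.03)&(np.hypot(Q[...,0]-.508,Q[...,1]-.209)<.027)
    q=Q[m];print('low',q.mean(0),len(q)); k=q[q[:,2]<.02];print('deep',k.mean(0),len(k))
E
```

```text
[ 0.5067 -0.0579  0.1717] [0.735 0.678 0.001 0.001]
wrist blue 541 [320. 189.] top z 0.0471 circ 0.5062 -0.0566 0.0128 mean [ 0.5062 -0.0562  0.0462]
wrist yel 78 [310. 251.] top z 0.0532 circ 0.4903 -0.1204 0.0094 mean [ 0.4903 -0.1182  0.0523]
wrist red 174 [289. 306.] top z 0.0604 circ 0.4637 -0.1765 0.0112 mean [ 0.4641 -0.1733  0.0594]
top blue 11 [232. 226.] top z 0.0469 circ 0.4561 0.2394 0.0152 mean [0.457  0.2405 0.0456]
top red 26 [386. 219.] top z 0.0654 circ 0.461 -0.1808 0.0092 mean [ 0.4604 -0.1807  0.0636]
[0.47626676 0.17805588] [0.54169696 0.2464692 ] 273
low [0.51014824 0.21457412 0.01740516] 219
deep [0.51019184 0.21544713 0.01255571] 135
```

Request:
step_arm([
  [0,0.05,-1],
  [0,0,-1],
  [0,0,-1],
  [0,0,-1],
  [0,0,-0.8],
  [0,0,-0.5],
  [0,0,-0.5],
  [0,0,0],
  [0,0,0],
], turn=[0,0,0,0,0,0,0,0,0])

```text
time: 20.45
ee_pos: [0.5066, -0.0568, 0.0258]
eef_rot: [0.735, 0.678, 0.0, 0.0]
ft_force: [-0.1, -0.7, 0.5]
width: 0.0434
grip_force: 0.0
```

Request:
step_arm([
  [0,0,0],
  [0,0,0],
  [0,0,0],
  [0,0,0],
  [0,0,0],
], turn=[0,0,0,0,0], grip=1, newtons=25)

```text
time: 20.95
ee_pos: [0.5065, -0.0567, 0.0257]
eef_rot: [0.735, 0.678, 0.0, 0.0]
ft_force: [-1.6, 0.8, 3.5]
width: 0.0256
grip_force: 24.9
```

Request:
step_arm([
  [0,0,0.4],
  [0,0,0.8],
  [0,0,1],
  [0,0,0.8],
  [-0.1,0.8,0],
  [-0.1,0.8,0],
  [-0.1,0.8,0],
  [-0.1,0.8,0],
  [-0.1,0.8,0],
  [-0.04,0.76,0],
  [0,0,0],
  [0,0,0],
], turn=[0,0,0,0,0,0,0,0,0,0,0,0])

```text
time: 22.15
ee_pos: [0.4926, 0.0621, 0.1006]
eef_rot: [0.735, 0.678, -0.0, 0.0]
ft_force: [0.0, -0.8, -2.1]
width: 0.0254
grip_force: 24.9
```

Request:
step_arm([
  [0,0,-0.4],
  [0,0,-0.5],
  [0,0,-0.3],
  [0,0,-0.3],
  [0,0,-0.2],
  [0,0,-0.1],
  [0,0,0],
], turn=[0,0,0,0,0,0,0])

```text
time: 22.85
ee_pos: [0.4926, 0.0622, 0.0551]
eef_rot: [0.735, 0.678, -0.0, -0.0]
ft_force: [0.2, -0.7, -2.5]
width: 0.0255
grip_force: 24.9
```

Request:
step_arm([
  [0,0,-0.1],
  [0,0,-0.06],
  [0,0,0],
  [0,0,0],
], turn=[0,0,0,0])

```text
time: 23.25
ee_pos: [0.4927, 0.0623, 0.0514]
eef_rot: [0.735, 0.678, 0.0, 0.0]
ft_force: [-0.5, 0.1, -2.2]
width: 0.0254
grip_force: 24.9
```

Release here; it drops about 2 mm into the taper.

Request:
step_arm([
  [0,0,0],
  [0,0,0],
  [0,0,0],
  [0,0,0.5],
  [0,0,0.8],
  [0,0,1],
  [0,0,1],
  [0,0,1],
  [0,0,0],
  [0,0,0],
], turn=[0,0,0,0,0,0,0,0,0,0], grip=0.5)

```text
time: 24.25
ee_pos: [0.493, 0.0623, 0.1598]
eef_rot: [0.735, 0.678, 0.001, 0.0]
ft_force: [-0.9, 1.0, -0.4]
width: 0.0437
grip_force: 0.0
```

```bash
python3 knob.py
```

```text
[0.493  0.0623 0.1598] [0.735 0.678 0.001 0.   ]
wrist blue 679 [321. 200.] top z 0.0711 circ 0.493 0.0618 0.0129 mean [0.493  0.0622 0.0702]
top blue 8 [231. 226.] top z 0.0476 circ 0.456 0.2417 0.0125 mean [0.4566 0.2455 0.0463]
top yel 41 [365. 210.] top z 0.0581 circ 0.4879 -0.1272 0.0106 mean [ 0.4877 -0.1272  0.0566]
top red 29 [386. 219.] top z 0.065 circ 0.4603 -0.1809 0.0087 mean [ 0.4604 -0.181   0.063 ]
```

Request:
step_arm([
  [-0.02,-0.95,0.1],
  [-0.02,-0.95,0],
  [-0.02,-0.95,0],
  [-0.02,-0.95,0],
  [-0.02,-0.95,0],
  [-0.02,-0.95,0],
  [-0.02,-0.95,0],
  [0,-0.9,0],
  [0,0,0],
  [0,0,0],
], turn=[0,0,0,0,0,0,0,0,0,0])

```text
time: 25.35
ee_pos: [0.4887, -0.1264, 0.1606]
eef_rot: [0.735, 0.678, -0.001, -0.001]
ft_force: [0.0, 0.6, -0.3]
width: 0.0435
grip_force: 0.0
```

```bash
python3 knob.py
```

```text
[ 0.4887 -0.1264  0.1606] [ 0.735  0.678 -0.001 -0.001]
wrist blue 52 [309.   2.] top z 0.0335 circ 0.4913 0.0367 0.0114 mean [0.4914 0.0355 0.0322]
wrist yel 603 [322. 196.] top z 0.0541 circ 0.4895 -0.1288 0.013 mean [ 0.4891 -0.128   0.0532]
wrist red 238 [300. 249.] top z 0.0609 circ 0.4636 -0.1784 0.0114 mean [ 0.4642 -0.1746  0.0599]
top blue 31 [295. 210.] top z 0.0754 circ 0.4913 0.0615 0.0101 mean [0.4912 0.0606 0.0737]
```

Request:
step_arm([
  [0.02,-0.09,-1],
  [0,0,-1],
  [0,0,-1],
  [0,0,-1],
  [0,0,-0.6],
  [0,0,-0.5],
  [0,0,0],
  [0,0,0],
], turn=[0,0,0,0,0,0,0,0])

```text
time: 26.25
ee_pos: [0.49, -0.1285, 0.0342]
eef_rot: [0.735, 0.678, 0.0, 0.0]
ft_force: [0.3, 0.8, 0.1]
width: 0.0435
grip_force: 0.0
```

Request:
step_arm([
  [0,0,0],
  [0,0,0],
  [0,0,0],
  [0,0,0],
  [0,0,0],
], turn=[0,0,0,0,0], grip=1)

```text
time: 26.75
ee_pos: [0.4899, -0.1288, 0.0342]
eef_rot: [0.735, 0.678, 0.0, 0.0]
ft_force: [-1.2, -0.3, 4.3]
width: 0.0254
grip_force: 24.9
```

Request:
step_arm([
  [0,0,0.4],
  [0,0,0.8],
  [0,0,1],
  [0,0,1],
  [0,0,0.6],
  [0.06,0.7,0.1],
  [0.06,0.8,0],
  [0.06,0.9,0],
  [0.06,0.9,0],
  [0.06,0.9,0],
  [0.06,0.9,0],
  [0.03,0.9,0],
], turn=[0,0,0,0,0,0,0,0,0,0,0,0])

```text
time: 27.95
ee_pos: [0.4992, 0.022, 0.1317]
eef_rot: [0.735, 0.678, -0.0, 0.0]
ft_force: [0.1, -0.1, -2.3]
width: 0.0252
grip_force: 24.9
```

Request:
step_arm([
  [0.04,0.9,0],
  [0,0.9,0],
  [0,0.9,0],
  [0,0.9,0],
  [0,0.6,0],
  [0,0.34,0],
  [0,0,0],
  [0,0,0],
], turn=[0,0,0,0,0,0,0,0])

```text
time: 28.75
ee_pos: [0.5005, 0.1337, 0.1313]
eef_rot: [0.735, 0.678, -0.0, 0.0]
ft_force: [0.7, -0.1, -2.6]
width: 0.0258
grip_force: 24.9
```

Request:
step_arm([
  [0,0.03,-0.5],
  [0,0,-0.7],
  [0,0,-0.7],
  [0,0,-0.4],
  [0,0,-0.3],
  [0,0,-0.3],
  [0,0,-0.2],
  [0,0,0],
  [0,0,0],
], turn=[0,0,0,0,0,0,0,0,0])

```text
time: 29.65
ee_pos: [0.5006, 0.1355, 0.0541]
eef_rot: [0.735, 0.678, 0.0, 0.0]
ft_force: [-0.0, -0.1, -1.5]
width: 0.0254
grip_force: 24.9
```

Request:
step_arm([
  [0,0,-0.05],
  [0,0,0],
  [0,0,0],
], turn=[0,0,0])

```text
time: 29.95
ee_pos: [0.5007, 0.1354, 0.0528]
eef_rot: [0.735, 0.678, 0.0, 0.0]
ft_force: [1.5, -1.8, -0.6]
width: 0.0257
grip_force: 24.9
```

Request:
step_arm([
  [0,0,0],
  [0,0,0],
  [0,0,0],
  [0,0,0.5],
  [0,0,0.8],
  [0,0,1],
  [0,0,1],
  [0,0,1],
  [0,0,0],
  [0,0,0],
], turn=[0,0,0,0,0,0,0,0,0,0], grip=0.5)

```text
time: 30.95
ee_pos: [0.5007, 0.1357, 0.161]
eef_rot: [0.735, 0.678, 0.001, 0.0]
ft_force: [-1.5, 0.1, -0.9]
width: 0.0435
grip_force: 0.0
```

```bash
python3 knob.py
```

```text
[0.5007 0.1357 0.161 ] [0.735 0.678 0.001 0.   ]
wrist blue 117 [319. 289.] top z 0.071 circ 0.4922 0.0553 0.0101 mean [0.4922 0.0538 0.0703]
wrist yel 676 [321. 201.] top z 0.0712 circ 0.5005 0.1349 0.0129 mean [0.5008 0.1349 0.0703]
top blue 28 [295. 210.] top z 0.0759 circ 0.4912 0.0619 0.0101 mean [0.4907 0.0607 0.0742]
top yel 14 [270. 208.] top z 0.0758 circ 0.4998 0.1289 0.0083 mean [0.4995 0.1282 0.0746]
top red 28 [386. 219.] top z 0.0644 circ 0.4611 -0.181 0.0091 mean [ 0.4624 -0.1804  0.0627]
```

Request:
step_arm([
  [-0.12,-1,0],
  [-0.12,-1,0],
  [-0.12,-1,0],
  [-0.12,-1,0],
  [-0.12,-1,0],
  [-0.12,-1,0],
  [-0.12,-1,0],
  [-0.12,-1,0],
  [-0.12,-1,0],
  [-0.12,-1,0],
  [-0.12,-1,0],
  [-0.12,-1,0],
], turn=[0,0,0,0,0,0,0,0,0,0,0,0])

```text
time: 32.25
ee_pos: [0.4636, -0.1654, 0.1593]
eef_rot: [0.735, 0.678, -0.001, -0.001]
ft_force: [0.7, 0.8, -0.5]
width: 0.043
grip_force: 0.0
```

Request:
step_arm([
  [-0.05,-0.7,0],
  [0,0,0],
  [0,0,0],
], turn=[0,0,0])

```text
time: 32.55
ee_pos: [0.4628, -0.1816, 0.1594]
eef_rot: [0.735, 0.678, -0.0, -0.001]
ft_force: [-0.0, 0.8, -0.3]
width: 0.0434
grip_force: 0.0
```

```bash
python3 knob.py
```

```text
[ 0.4628 -0.1816  0.1594] [ 0.735  0.678 -0.    -0.001]
wrist red 606 [322. 196.] top z 0.061 circ 0.4632 -0.1811 0.0123 mean [ 0.4632 -0.1808  0.0601]
top blue 24 [295. 210.] top z 0.0766 circ 0.4909 0.0613 0.0099 mean [0.4914 0.0608 0.0751]
top yel 42 [268. 208.] top z 0.0752 circ 0.5 0.1332 0.011 mean [0.4993 0.1336 0.0737]
```

Request:
step_arm([
  [0.01,0,-1],
  [0,0,-1],
  [0,0,-1],
  [0,0,-0.9],
  [0,0,-0.5],
  [0,0,-0.34],
  [0,0,0],
  [0,0,0],
], turn=[0,0,0,0,0,0,0,0])

```text
time: 33.45
ee_pos: [0.4639, -0.182, 0.0422]
eef_rot: [0.735, 0.678, 0.0, 0.0]
ft_force: [0.3, 0.2, -0.9]
width: 0.0441
grip_force: 0.0
```

Request:
step_arm([
  [0,0,0],
  [0,0,0],
  [0,0,0],
  [0,0,0],
  [0,0,0],
], turn=[0,0,0,0,0], grip=1)

```text
time: 33.95
ee_pos: [0.4636, -0.1821, 0.0419]
eef_rot: [0.735, 0.678, 0.0, 0.0]
ft_force: [-1.3, 0.2, 5.4]
width: 0.0258
grip_force: 25.0
```

Request:
step_arm([
  [0,0,0.4],
  [0,0,0.8],
  [0,0,1],
  [0,0,1],
  [0,0,0.8],
  [0.1,0.7,0],
  [0.12,0.9,0],
  [0.12,0.9,0],
  [0.12,0.9,0],
  [0.12,0.9,0],
  [0.12,0.9,0],
  [0.12,0.9,0],
], turn=[0,0,0,0,0,0,0,0,0,0,0,0])

```text
time: 35.15
ee_pos: [0.4837, -0.0287, 0.1419]
eef_rot: [0.735, 0.678, -0.0, 0.0]
ft_force: [0.3, 0.3, -3.3]
width: 0.0253
grip_force: 24.9
```

Request:
step_arm([
  [0.1,0.9,0],
  [0.1,0.9,0],
  [0.1,0.9,0],
  [0.1,0.9,0],
  [0.1,0.9,0],
  [0.1,0.9,0],
  [0.1,0.9,0],
  [0.1,0.9,0],
  [0.1,0.9,0],
  [0.1,0.9,0],
  [0,0.6,0],
  [0,0,0],
], turn=[0,0,0,0,0,0,0,0,0,0,0,0])

```text
time: 36.35
ee_pos: [0.5083, 0.2127, 0.1415]
eef_rot: [0.734, 0.679, -0.0, -0.0]
ft_force: [-1.1, -1.1, -2.1]
width: 0.0256
grip_force: 24.9
```

Request:
step_arm([
  [0.03,0.03,-0.5],
  [0,0,-0.7],
  [0,0,-0.7],
  [0,0,-0.5],
  [0,0,-0.4],
  [0,0,-0.3],
  [0,0,-0.3],
  [0,0,0],
  [0,0,0],
], turn=[0,0,0,0,0,0,0,0,0])

```text
time: 37.25
ee_pos: [0.5099, 0.2113, 0.0568]
eef_rot: [0.735, 0.678, 0.0, 0.0]
ft_force: [0.5, 1.1, -1.9]
width: 0.0253
grip_force: 24.9
```

Request:
step_arm([
  [0,0,-0.08],
  [0,0,0],
  [0,0,0],
], turn=[0,0,0])

```text
time: 37.55
ee_pos: [0.5098, 0.2113, 0.0548]
eef_rot: [0.735, 0.678, 0.0, 0.0]
ft_force: [0.6, 0.3, -3.1]
width: 0.0251
grip_force: 24.9
```

Request:
step_arm([
  [0,0,-0.06],
  [0,0,0],
  [0,0,0],
], turn=[0,0,0])

```text
time: 37.85
ee_pos: [0.5095, 0.2113, 0.053]
eef_rot: [0.735, 0.678, -0.0, -0.0]
ft_force: [-0.8, 0.2, -1.7]
width: 0.0253
grip_force: 24.9
```

Request:
step_arm([
  [0,0,0],
  [0,0,0],
  [0,0,0],
  [0,0,0.5],
  [0,0,0.8],
  [0,0,1],
  [0,0,1],
  [0,0,1],
  [0,0,0],
  [0,0,0],
], turn=[0,0,0,0,0,0,0,0,0,0], grip=0.58)

```text
time: 38.85
ee_pos: [0.5101, 0.2114, 0.1617]
eef_rot: [0.735, 0.678, 0.001, 0.0]
ft_force: [-0.4, -0.5, -0.3]
width: 0.0367
grip_force: 0.0
```

```bash
python3 knob.py
```

```text
[0.5101 0.2114 0.1617] [0.735 0.678 0.001 0.   ]
wrist blue 328 [261. 172.] top z 0.0424 circ 0.4551 0.2236 0.0345 mean [0.4575 0.2348 0.0415]
wrist yel 186 [317. 290.] top z 0.0712 circ 0.5003 0.1316 0.0114 mean [0.4999 0.1282 0.0705]
wrist red 646 [320. 199.] top z 0.0713 circ 0.5092 0.2124 0.0124 mean [0.5091 0.2126 0.0704]
top blue 30 [295. 210.] top z 0.0758 circ 0.4912 0.0622 0.0101 mean [0.4908 0.0627 0.074 ]
top yel 33 [268. 208.] top z 0.075 circ 0.4996 0.1331 0.0106 mean [0.4997 0.1332 0.0738]
top red 24 [240. 206.] top z 0.0755 circ 0.5083 0.2103 0.0093 mean [0.5084 0.2096 0.0741]
```

All three cones measure home, with knob tops at 71 mm as expected. Now I rock the red one: cradle the knob near its top and push it sideways.

Request:
step_arm([
  [-0.03,0.04,-0.8],
  [0,0,-0.9],
  [0,0,-0.9],
  [0,0,-0.8],
  [0,0,-0.4],
  [0,0,-0.2],
  [0,0,0],
  [0,0,0],
], turn=[0,0,0,0,0,0,0,0], grip=0.61)

```text
time: 39.75
ee_pos: [0.5094, 0.2124, 0.0613]
eef_rot: [0.735, 0.678, 0.001, 0.0]
ft_force: [0.6, 0.3, 0.2]
width: 0.0338
grip_force: 0.0
```

```bash
cat > tilt.py <<'E'
from h import *
from knob import R
import sys
n=sys.argv[1];c=shot('wrist',sys.argv[2] if len(sys.argv)>2 else None);P=world(c);H=cv2.cvtColor(c['image'],cv2.COLOR_RGB2HSV)
s=read_state();e=s['ee_pos'];print(e.round(4),'w',round(float(s['width']),4),'F',s['ft_force'].round(1))
m=(cv2.inRange(H,np.array(R[n][0]),np.array(R[n][1]))>0)&(np.hypot(P[...,0]-e[0],P[...,1]-e[1])<.03)&(P[...,2]>.06)
q=P[m];zt=np.percentile(q[:,2],95);q=q[q[:,2]>zt-.007]
for _ in range(4):
    A=np.c_[q[:,:2]-q[:,:2].mean(0),np.ones(len(q))];f=np.linalg.lstsq(A,q[:,2],rcond=None)[0];r=q[:,2]-A@f;q=q[abs(r)<max(2*r.std(),.0006)]
# normal direction components along block x and y
t=np.deg2rad(-5.8);sx=f[0]*np.cos(t)+f[1]*np.sin(t);sy=-f[0]*np.sin(t)+f[1]*np.cos(t)
print('n',len(q),'zmean',f[2].round(4),'tilt x,y deg',np.rad2deg(np.arctan([-sx,-sy])).round(2),'ctr',((q.min(0)+q.max(0))/2).round(4),'mean',q.mean(0).round(4),'rms',r.std().round(5))
E
python3 tilt.py red w6.png
```

```text
[0.5095 0.2125 0.0614] w 0.0339 F [0.1 0.2 0. ]
n 879 zmean 0.0703 tilt x,y deg [-0.4   2.76] ctr [0.5092 0.217  0.0702] mean [0.5096 0.2167 0.0704] rms 0.00061
```

View pics/w6.png

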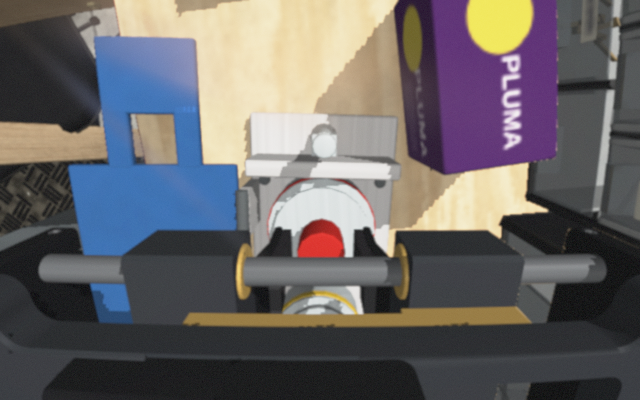

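The red knob (320,240) sits centred between the fingers and half its top is visible, which is enough to read tilt along x.

Request:
step_arm([
  [0.1,-0.01,0],
  [0.08,-0.01,0],
  [0.04,0,0],
  [0,0,0],
  [0,0,0],
], turn=[0,0,0,0,0])

```text
time: 40.3
ee_pos: [0.5134, 0.2121, 0.0606]
eef_rot: [0.735, 0.678, -0.001, -0.001]
ft_force: [-5.5, -0.0, 4.5]
width: 0.0339
grip_force: 3.0
```

```bash
python3 tilt.py red
```

```text
[0.5134 0.212  0.0606] w 0.0342 F [-5.9  0.2  4.3]
n 883 zmean 0.0704 tilt x,y deg [0.83 1.74] ctr [0.5097 0.2171 0.0704] mean [0.5104 0.2167 0.0705] rms 0.0006
```

Request:
step_arm([
  [0.04,0,0],
  [0.03,0,0],
  [0,0,0],
  [0,0,0],
], turn=[0,0,0,0])

```text
time: 40.75
ee_pos: [0.5139, 0.2122, 0.0605]
eef_rot: [0.735, 0.679, -0.002, -0.002]
ft_force: [-11.9, -0.9, 9.3]
width: 0.0344
grip_force: 6.2
```

```bash
python3 tilt.py red
```

```text
[0.5138 0.2122 0.0605] w 0.0343 F [-12.5  -1.3   8.7]
n 867 zmean 0.0704 tilt x,y deg [1.11 2.26] ctr [0.5102 0.2171 0.0704] mean [0.5107 0.2168 0.0704] rms 0.00058
```

Request:
step_arm([
  [0,0,0.04],
  [0.02,0,0.04],
  [0,0,0],
  [0,0,0],
], turn=[0,0,0,0])

```text
time: 41.2
ee_pos: [0.5152, 0.2118, 0.0624]
eef_rot: [0.735, 0.678, -0.001, -0.001]
ft_force: [-8.3, -0.4, 3.9]
width: 0.034
grip_force: 3.8
```

```bash
python3 tilt.py red
```

```text
[0.5152 0.2118 0.0624] w 0.0343 F [-7.5 -1.   4.1]
n 873 zmean 0.0716 tilt x,y deg [3.35 1.81] ctr [0.512  0.2165 0.0716] mean [0.5125 0.2163 0.0716] rms 0.0006
```

Request:
step_arm([
  [0.01,0,0.04],
  [0.01,0,0.04],
  [0,0,0],
  [0,0,0],
], turn=[0,0,0,0])

```text
time: 41.65
ee_pos: [0.5168, 0.2118, 0.0645]
eef_rot: [0.735, 0.678, -0.0, -0.0]
ft_force: [-5.4, 0.7, 3.0]
width: 0.0341
grip_force: 2.8
```

```bash
python3 tilt.py red
```

```text
[0.5168 0.2118 0.0645] w 0.0338 F [-4.6 -1.   2.8]
n 879 zmean 0.0729 tilt x,y deg [6.71 1.66] ctr [0.5139 0.2162 0.0729] mean [0.5146 0.216  0.0729] rms 0.0006
```

Tilt is about 6 to 7 degrees, and the force is dropping as expected. Now let it back.

Request:
step_arm([
  [-0.03,0,-0.05],
  [-0.04,0,-0.04],
  [-0.06,0,0],
  [-0.08,0.02,0],
  [-0.1,0.01,0],
  [0,0,0],
  [0,0,0],
  [0,0,0],
], turn=[0,0,0,0,0,0,0,0])

```text
time: 42.5
ee_pos: [0.5097, 0.2125, 0.0624]
eef_rot: [0.735, 0.678, 0.0, 0.0]
ft_force: [-0.2, 0.3, -0.8]
width: 0.0341
grip_force: 0.0
```

```bash
python3 tilt.py red
```

```text
[0.5096 0.2125 0.0624] w 0.0336 F [-0.2  0.7  0.2]
n 897 zmean 0.0703 tilt x,y deg [0.06 1.79] ctr [0.5093 0.2168 0.0702] mean [0.5096 0.2165 0.0703] rms 0.00057
```

Request:
step_arm([
  [0,0,0.6],
  [0,0,0.8],
  [-0.09,-0.75,0],
  [-0.09,-0.8,0],
  [-0.09,-0.8,0],
  [-0.09,-0.75,0],
  [0,0,-0.5],
  [0,0,-0.6],
  [0,0,-0.34],
  [0,0,0],
  [0,0,0],
], turn=[0,0,0,0,0,0,0,0,0,0,0])

```text
time: 43.65
ee_pos: [0.5004, 0.1351, 0.0612]
eef_rot: [0.735, 0.678, -0.0, 0.0]
ft_force: [0.7, -0.1, 0.7]
width: 0.0337
grip_force: 0.0
```

```bash
python3 tilt.py yel
```

```text
[0.5007 0.1352 0.0616] w 0.0339 F [0.3 0.8 0.5]
n 1689 zmean 0.158 tilt x,y deg [  1.44 -53.42] ctr [0.5026 0.1592 0.1586] mean [0.5026 0.1589 0.158 ] rms 0.00126
```

```bash
sed -i "s/(P\[...,2\]>.06)/(P[...,2]>.06)\&(P[...,2]<.085)/" tilt.py; python3 tilt.py yel
```

```text
[0.5008 0.1352 0.0618] w 0.034 F [ 0.   0.3 -0.1]
n 866 zmean 0.0703 tilt x,y deg [-0.28  2.53] ctr [0.501  0.1396 0.0702] mean [0.5014 0.1392 0.0703] rms 0.00057
```

Request:
step_arm([
  [0.1,-0.01,0],
  [0.06,-0.01,0],
  [0.04,0,0.02],
  [0.04,0,0.04],
  [0.03,0,0.04],
  [0,0,0],
  [0,0,0],
], turn=[0,0,0,0,0,0,0])

```text
time: 44.45
ee_pos: [0.5071, 0.1345, 0.0638]
eef_rot: [0.735, 0.678, -0.0, -0.0]
ft_force: [-2.8, 0.1, 1.3]
width: 0.0337
grip_force: 1.6
```

```bash
python3 tilt.py yel
```

```text
[0.5071 0.1345 0.0638] w 0.034 F [-3.1 -0.1  0.7]
n 919 zmean 0.0714 tilt x,y deg [5.06 2.53] ctr [0.5041 0.1387 0.0714] mean [0.5046 0.1386 0.0714] rms 0.00061
```

Request:
step_arm([
  [0.03,0,0.03],
  [0,0,0],
  [0,0,0],
], turn=[0,0,0])

```text
time: 44.8
ee_pos: [0.5079, 0.1345, 0.0646]
eef_rot: [0.735, 0.678, 0.0, -0.0]
ft_force: [-3.5, 0.2, 2.1]
width: 0.034
grip_force: 1.8
```

```bash
python3 tilt.py yel
```

```text
[0.5079 0.1345 0.0646] w 0.0342 F [-3.9  0.8  2.9]
n 906 zmean 0.0718 tilt x,y deg [6.76 1.73] ctr [0.5051 0.1387 0.0718] mean [0.5055 0.1385 0.0718] rms 0.00055
```

Request:
step_arm([
  [-0.03,0,-0.05],
  [-0.05,0,-0.04],
  [-0.06,0,0],
  [-0.08,0.02,0],
  [-0.08,0.01,0],
  [0,0,0],
  [0,0,0],
  [0,0,0],
], turn=[0,0,0,0,0,0,0,0])

```text
time: 45.65
ee_pos: [0.5006, 0.1352, 0.0624]
eef_rot: [0.735, 0.678, 0.0, 0.0]
ft_force: [0.7, 0.4, 0.3]
width: 0.0342
grip_force: 0.0
```

```bash
python3 tilt.py yel
```

```text
[0.5005 0.1352 0.0624] w 0.0343 F [-0.6  0.3 -0.7]
n 879 zmean 0.0703 tilt x,y deg [-0.54  1.46] ctr [0.5009 0.1393 0.0703] mean [0.5013 0.1389 0.0703] rms 0.00055
```

Request:
step_arm([
  [0,0,0.6],
  [0,0,0.8],
  [-0.08,-0.73,0],
  [-0.08,-0.73,0],
  [-0.08,-0.73,0],
  [-0.06,-0.73,0],
  [0,0,-0.5],
  [0,0,-0.6],
  [0,0,-0.34],
  [0,0,0],
  [0,0,0],
], turn=[0,0,0,0,0,0,0,0,0,0,0])

```text
time: 46.8
ee_pos: [0.493, 0.0626, 0.0613]
eef_rot: [0.735, 0.678, -0.0, 0.0]
ft_force: [0.9, 0.3, 0.4]
width: 0.034
grip_force: 0.0
```

```bash
python3 tilt.py blue
```

```text
[0.4932 0.0626 0.0616] w 0.0341 F [-0.2  0.   1.2]
n 867 zmean 0.0702 tilt x,y deg [-0.52  2.45] ctr [0.4929 0.0672 0.0701] mean [0.4934 0.0666 0.0702] rms 0.00061
```

Request:
step_arm([
  [0.1,-0.01,0],
  [0.06,-0.01,0],
  [0.04,0,0.02],
  [0.04,0,0.04],
  [0.03,0,0.04],
  [0,0,0],
  [0,0,0],
], turn=[0,0,0,0,0,0,0])

```text
time: 47.55
ee_pos: [0.4997, 0.0617, 0.0639]
eef_rot: [0.735, 0.678, 0.0, 0.0]
ft_force: [-1.4, 0.4, 1.2]
width: 0.0343
grip_force: 0.8
```

```bash
python3 tilt.py blue
```

```text
[0.4997 0.0617 0.0638] w 0.0338 F [-1.8  0.6  1.1]
n 927 zmean 0.0709 tilt x,y deg [7.21 1.61] ctr [0.497  0.0659 0.0709] mean [0.4976 0.0657 0.0709] rms 0.00056
```

Request:
step_arm([
  [-0.03,0,-0.05],
  [-0.05,0,-0.03],
  [-0.06,0,0],
  [-0.08,0.02,0],
  [-0.05,0.01,0],
  [0,0,0],
  [0,0,0],
  [0,0,0],
], turn=[0,0,0,0,0,0,0,0])

```text
time: 48.4
ee_pos: [0.493, 0.0625, 0.0619]
eef_rot: [0.735, 0.678, 0.0, 0.0]
ft_force: [-0.5, 0.3, 0.7]
width: 0.0342
grip_force: 0.0
```

```bash
python3 tilt.py blue
```

```text
[0.493  0.0625 0.0619] w 0.034 F [0.3 0.1 0.7]
n 884 zmean 0.0702 tilt x,y deg [-0.29  2.15] ctr [0.4933 0.0669 0.0702] mean [0.4937 0.0664 0.0702] rms 0.0006
```

Request:
step_arm([
  [0,0,0.6],
  [0,0,1],
  [0,0,1],
  [0,0,1],
  [0,0.8,1],
  [0,0.8,1],
  [0,0.7,1],
  [0,0,0],
  [0,0,0],
], turn=[0,0,0,0,0,0,0,0,0])

```text
time: 49.35
ee_pos: [0.4931, 0.12, 0.2268]
eef_rot: [0.735, 0.678, 0.0, 0.0]
ft_force: [-0.5, 0.0, -0.2]
width: 0.034
grip_force: 0.0
```

```bash
python3 knob.py; python3 -c "
from h import *
shot('wrist','w9.png')"
```

```text
[0.4931 0.12   0.2268] [0.735 0.678 0.    0.   ]
wrist blue 390 [325. 234.] top z 0.071 circ 0.4938 0.0616 0.0129 mean [0.4931 0.0625 0.0702]
wrist yel 452 [327. 169.] top z 0.0713 circ 0.5006 0.1345 0.0127 mean [0.5008 0.1345 0.0703]
top blue 31 [295. 210.] top z 0.0763 circ 0.4913 0.0609 0.0106 mean [0.4916 0.0611 0.0744]
```

View pics/w9.png

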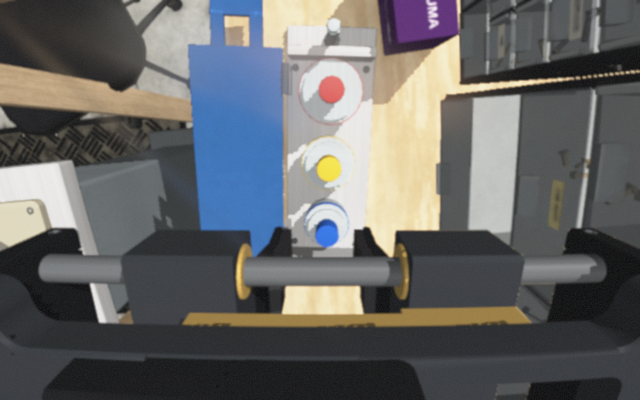

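All three cones sit upright in their own cups (red (332,90), yellow (329,168), blue (327,232)), the cover is open, and the arm is clear.

```bash
python3 -c "
from bench import *
print(close_job())"
```

```text
the job is handed in; nothing more can be done
None
```

The job is handed in: the clip is in the tray, the cover lies open, and all three cones sit fully home after being rocked red, yellow, blue to about 6–7° each by camera; no verdict came back.

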